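# Damp check on the mended carrom board

## Robot

A 6-joint arm with a two-finger parallel gripper is mounted at the origin on the work surface. World frame = base frame: x ahead of the robot, y to its left, z up, the work surface at z = 0. Lengths are in mm, angles in rad, forces in N, time in s.
With the tool pointing down it reaches from about 350 to 875 mm from the base axis. Payload 4.2 kg.
Tool frame: the origin (TCP) lies between the finger pads; the fingertips stand 25 mm ahead of it and the grasp point (between the pads) lies 6 mm ahead of it (robot.nose_length is the distance from the TCP to the fingertips, in mm); z points along the fingers, y is the line along which they close (so a half turn about z gives the same grasp; the last joint's range is limited). The gripper opens to 87 mm and grips with 3 to 60 N. Pads are 19 mm wide; open, the fingers measure 117 mm over their backs; the gripper's body (75 mm by 190 mm) begins 51 mm behind the grasp point.
Start: joints at [-0.881, 0.385, 0.008, 0, -1.194, -0.259], TCP at [261.011, -567.867, 247.55] pointing down, gripper open.
Joint ranges: [-3.14, 3.14], [-1.21, 2.06], [-1.07, 1.41], [-3.16, 2.05], [-2.99, -0.16], [-3.1, 3.1]. Speed limits (rad/s): [2.79, 2.79, 3.14, 3.14, 3.14, 3.14].

## Interface

Orientations are given as a unit quaternion [w, x, y, z].
In Python, from workcell import robot gives the robot as it stands. The module is installed in compiled form; this text tells all that it offers.
- The arm moves only by the tool step_arm, never from a script. Its argument "commands" is a list of rows, each a list of 2 entries, a list of its own where there are three numbers: the shift along the tool's x, y, z scaled (see below), then the turn, a rotation vector about the tool's x, y, z scaled (see below). In form: [[[x, y, z], [ax, ay, az]], ...]. A call has 1 to 12 rows; each row shifts and turns the commanded pose from where the row before left it, along the tool's axes as they then stand; what a row does not reach is not made up. The controller multiplies each number of a shift by 0.08 m and each number of a turn by 30 degrees. A row lasts 1/12 s, in which the tool goes at most 41.7 mm and 7.16 degrees, less where a joint would pass 70% of its speed; a pose out of reach is approached as far as the arm can. A call with a number of a shift or a turn outside -1 to 1 is refused whole. A call with a gripper value outside its range is refused whole. "hand" is the opening, from -1 (shut) to 1 (fully open), so that 0 is half open, set as the call begins (left out, the last holds). The fingers move at their own pace and stop on an object; "squeeze" is the grip in N (left out, the last holds). Time passes only in rows, so rows that do not move let the fingers close. It gives the time, the measured TCP pose, the force, the opening and the grip force at its end, in the units of the state.
- robot.get_state(): the state, without advancing time (a new reading comes with each control period).
- robot.capture(name): name is "scene" or "top" or "wrist"; returns the picture (384x512x3 uint8, red, green, blue); there is no depth.
- robot.calibration(name): a dict with "intrinsics" (3x3 intrinsics, pixels), "extrinsics" (4x4, takes a point from camera to world coordinates); the wrist camera has in their place "tool_from_camera" (4x4, takes a point from camera to tool coordinates, whose origin is the TCP and whose axes are the flange's). Camera axes: x right, y up, looking along -z (the intrinsics and any distortion apply to the point x, -y, -z); pixel columns grow to the right and rows downward; lengths in mm; the calibration is good to about 2 mm. A picture is of the moment at which its call begins: read the wrist's pose just before it. calibration takes no time and is no camera call.
- robot.sign_off(): hands the job in; it is judged then, once.
The state is a dict: "t": time; "q": joint angles; "joint_velocities": joint speeds; "joint_torque": joint torques, N m; "ee_pos": TCP position; "tool_rot": TCP orientation; "ft_force": force on the tool from outside, world axes, zero at the start; "ft_torque": the same for the moment, N m; "gripper_width": opening from 0.0 (shut) to 1.0 (fully open); "finger_force": force on a finger pad.
Only numpy, scipy, OpenCV 4.12 (cv2) and the standard library are available. Lean on these libraries where they do the work, as an engineer would, in place of code of your own. Each camera call takes 0.05 s, during which the arm holds its last target. There are 200 camera calls.

## Task

Check the mended patch of the carrom board for damp: first move the cream striker off the patch into the terracotta bowl, then take the yellow moisture meter out of its leaning stand and hold it upright, pins down, in the middle of the red ring on the patch, its two pins lined up with the black line, pushing so lightly that the spring foot goes about halfway in. Finish like that, the meter still held in the gripper and pushed against the patch; do not let go. Press gently throughout, keep the bowl in its place and leave the jug, the aluminium box and the peg board with its rings alone.

Things in the scene. Friction and masses are not known exactly. Their poses are not given: they have to be found in the camera images.
- striker: Cream disc, 41 mm diameter, 8 mm thick, 15 g, at the start lying on the patch within the red ring. Origin: centre of its underside; z is the disc's axis.
- bowl: Loose terracotta-coloured ceramic bowl, 130 mm across the rim, 50 mm tall, 0.35 kg, open upward, on the board at the left or right. Origin: centre of its underside.
- patch: Pale round repair patch fixed on the board, 74 mm diameter, 2 mm thick (the board's playing surface is at world z = 12 mm, the patch's top at 14 mm). On it a red ring of 40 mm inner diameter and, through its centre, a black line 70 mm long and 6 mm wide that runs along the patch's y axis. Origin: centre of its underside; z up.
- patch_centre (a point): The centre of the red ring, on the top face of the patch.
- stand: Fixed wooden stand on the board at the left or right: base 100 x 70 mm and on it a sleeve that leans 0.35 rad (20 degrees) from vertical towards the stand's own -x (roughly towards the robot). The sleeve walls reach 55 mm up along the leaning axis from the meter's bottom face (the wall on the +x side 30 mm), with 2 mm play round the meter. Origin: centre of the base's underside; z up.
- meter: Loose moisture meter, about 0.13 kg, an upright box 24 mm thick (its x), 34 mm wide (its y) and 120 mm long (its z, pointing away from the pins): lower 50 mm black, upper 70 mm yellow with a green screen on the +x face. Origin: centre of its bottom face (of the housing, not of the pins). At the start it stands pins down in the leaning sleeve, so its upper 65 mm stand free; it draws out along its own z axis and is clear of the sleeve after 80 mm.
- foot (a joint): Travel of the meter's spring foot into the housing: 0 = fully out, 0.010 m = fully in. The spring pushes with about 2 N at 0, 4.5 N at halfway (0.005) and 7 N fully in, where it stops hard. The foot is a grey bar 24 mm wide (along the meter's y) under the housing with two blunt steel pins, 5 mm diameter, 16 mm apart along the meter's y axis.
- pins (a point): Point midway between the two pin ends, on the meter's axis, 22 mm below the meter's origin with the foot fully out.
- jug: Bystander: red plastic jug with a handle, about 105 mm diameter, 150 mm tall, loose, at a far corner of the board. Origin: centre of its underside.
- tin: Bystander: fixed aluminium box with a press-button lid, 88 x 123 x 53 mm, at the far middle of the board. Origin: centre of its underside.
- pegboard: Bystander: fixed wooden peg board, 70 x 130 x 18 mm with two pegs 45 mm tall, at the other far corner. Origin: centre of its underside.
- ring0: Bystander: loose steel ring on one peg, 48 mm diameter, 8 mm thick.
- ring1: Bystander: loose steel ring on the other peg, 48 mm diameter, 8 mm thick.
There are look-alikes about, which are no part of the job. Leave any turquoise look-alike of the meter alone.

How it is judged:
By the outcome, as a careful person would: the job done as asked, in the order asked, and still so for the second after the job is handed in, while the arm keeps its last pose, push and grip.
It also fails if it takes over 61 s, if anything falls off the work surface, if the arm or the gripper's body presses on something with over 40 N, if the wrist force passes 120 N, or if a joint passes its speed limit or range.

## Working session

There is one attempt and no reset: what is moved stays moved. The work goes in short steps, Python scripts to look and compute and a tool call to move; the robot and the scene stay as the last step left them, time stands still between calls to the robot, and variables do not carry over. Pictures are saved under pics/ and viewed, at most 10 in all, crops included, and the job is handed in when it is done.

Besides the shell and the picture viewer there is one more tool, called after "Request:" as a command line: name --argument value ..., lists and objects as JSON in quotes. step_arm: Moves the arm, as the interface text tells. Shifts and turns lie within -1 to 1; 1 stands for 0.08 m of shift or 30 degrees of turn. Its arguments: {"type":"object","properties":{"commands":{"type":"array","items":{"type":"array"}},"hand":{"type":"number"},"squeeze":{"type":"number"}},"required":["commands"]}

```bash
mkdir -p pics; python3 - <<'E'
from workcell import robot
import cv2,numpy as np
s=robot.get_state();print(s['t'],s['ee_pos'],s['tool_rot'],s['gripper_width'])
for n in('scene','top'):
    cv2.imwrite(f'pics/{n}.png',robot.capture(n)[:,:,::-1]);c=robot.calibration(n);print(n,{k:np.round(v,3).tolist() if not isinstance(v,str) else v for k,v in c.items()})
c=robot.calibration('wrist');print({k:np.round(v,3).tolist() for k,v in c.items()})
a=cv2.imread('pics/scene.png');b=cv2.imread('pics/top.png')
cv2.imwrite('pics/both.png',cv2.resize(b,(800,600),interpolation=cv2.INTER_CUBIC))
cv2.imwrite('pics/sc.png',cv2.resize(a,(800,600),interpolation=cv2.INTER_CUBIC))
E
```

```text
0.0 [ 260.79196734 -567.3846852   246.45526902] [-2.86699395e-04 -2.13649668e-01  9.76909726e-01  1.06040750e-03] 0.9977825341631008
scene {'intrinsics': [[476.897, 0.0, 249.886], [0.0, 476.897, 188.796], [0.0, 0.0, 1.0]], 'extrinsics': [[0.181, -0.6, 0.779, 1657.155], [0.983, 0.13, -0.128, -74.111], [-0.024, 0.789, 0.614, 881.424], [0.0, 0.0, 0.0, 1.0]]}
top {'intrinsics': [[400.395, 0.0, 246.457], [0.0, 400.395, 193.506], [0.0, 0.0, 1.0]], 'extrinsics': [[0.0, 0.99, -0.142, 459.122], [-1.0, 0.001, 0.002, 119.15], [0.002, 0.142, 0.99, 1041.129], [0.0, 0.0, 0.0, 1.0]]}
{'intrinsics': [[288.207, 0.0, 257.252], [0.0, 288.207, 191.543], [0.0, 0.0, 1.0]], 'tool_from_camera': [[-0.0, 0.953, 0.302, 83.906], [1.0, 0.0, -0.0, -0.128], [-0.0, 0.302, -0.953, -137.29], [0.0, 0.0, 0.0, 1.0]]}
```

View pics/both.png

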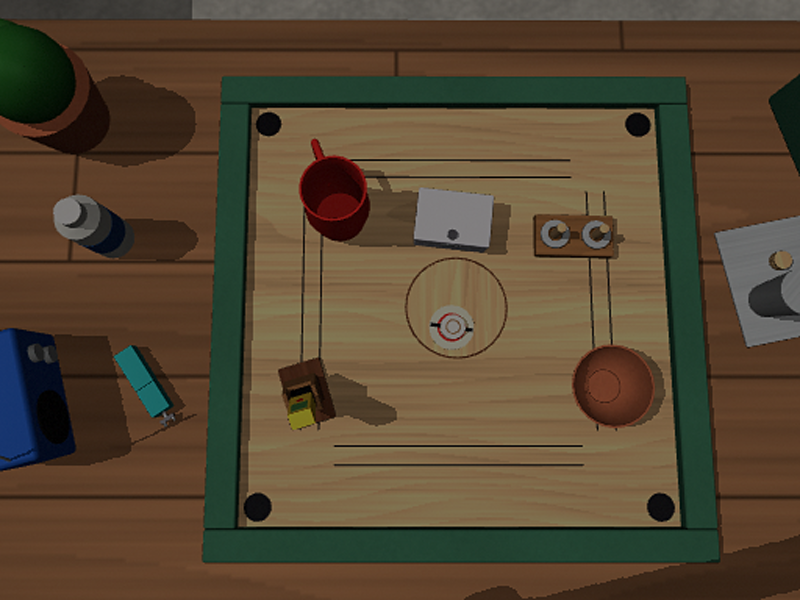

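View pics/sc.png

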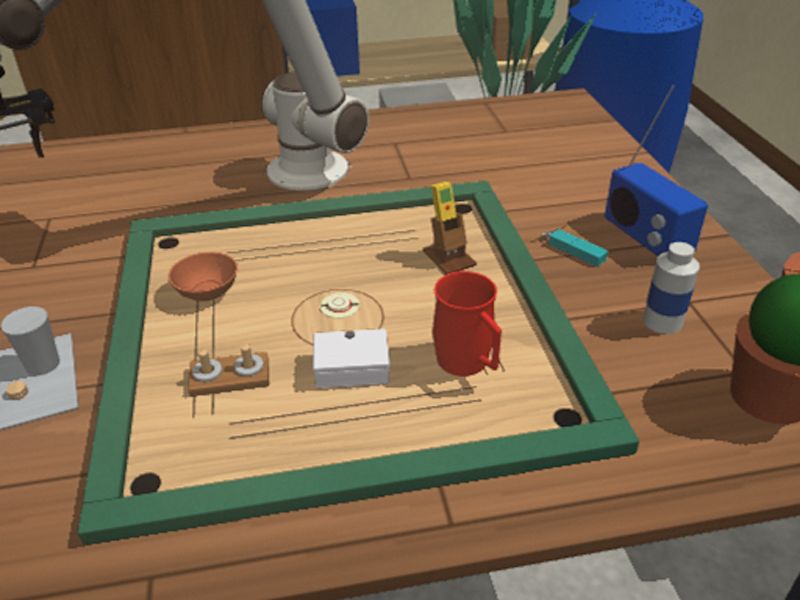

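The top view (800x600 enlargement) shows the striker on the patch at (453,326) and the bowl at (613,385). The yellow meter leans in its stand at (302,412). Things that could be mistaken: turquoise meter (145,380), wrongly coloured; steel rings (556,235) and (597,235); black pockets; and a cork on a plate (780,260). I choose the yellow meter and the cream disc, and check them in one close crop.

```bash
cat > h.py <<'E'
from workcell import robot
import numpy as np, cv2
from scipy.spatial.transform import Rotation as R
def cam(n,s=None):
    c=robot.calibration(n);K=np.array(c['intrinsics'])
    if n!='wrist': return K,np.array(c['extrinsics'])
    T=np.eye(4);T[:3,:3]=R.from_quat(s['tool_rot'],scalar_first=True).as_matrix();T[:3,3]=s['ee_pos']
    return K,T@np.array(c['tool_from_camera'])
def at(KE,u,v,z):
    K,E=KE;d=np.linalg.solve(K,[u,v,1.]);d=E[:3,:3]@(d*[1,-1,-1]);o=E[:3,3]
    return o+d*(z-o[2])/d[2]
def proj(KE,p):
    K,E=KE;c=E[:3,:3].T@(np.array(p,float)-E[:3,3]);q=K@(c*[1,-1,-1]);return q[:2]/q[2]
def crop(im,u0,v0,w,h,k): return cv2.resize(im[v0:v0+h,u0:u0+w],None,fx=k,fy=k,interpolation=cv2.INTER_CUBIC)
E
python3 - <<'E'
from h import *
t=cv2.imread('pics/top.png');s=cv2.imread('pics/scene.png')
a=crop(t,172,222,50,60,8);b=crop(t,265,185,50,60,8)
cv2.imwrite('pics/c1.png',np.hstack([a,b]))
KT=cam('top');KS=cam('scene')
k=1.5625
for n,u,v,z in(('striker',453,326,22),('bowl rim',613,386,62),('stand base TL',279,372,25),('metertop',300,428,130)):
    print(n,at(KT,u/k,v/k,z).round(1))
for n,u,v,z in(('striker',340,303,22),('bowl rim',203,273,62),):
    print(n,at(KS,u/k,v/k,z).round(1))
E
```

```text
striker [566.6   5.6  22. ]
bowl rim [ 468.9 -237.    62. ]
stand base TL [491.5 288.1  25. ]
metertop [408.6 238.7 130. ]
striker [569.8   9.7  22. ]
bowl rim [ 475.7 -235.4   62. ]
```

View pics/c1.png

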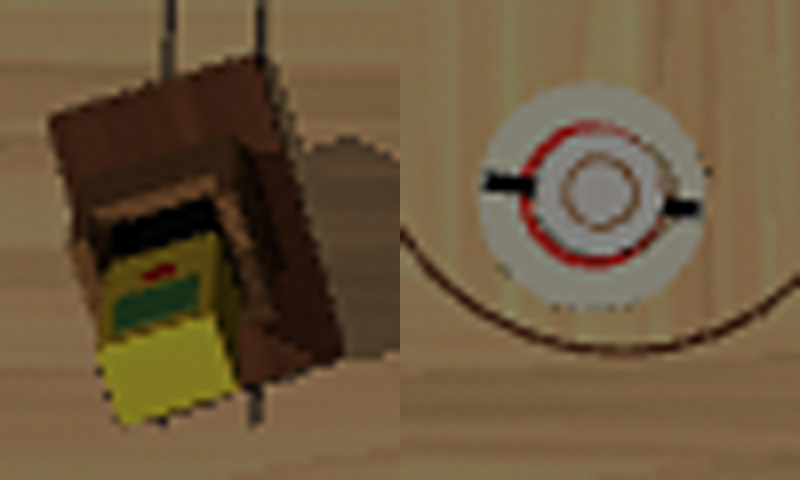

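The crop shows the yellow meter with its green screen leaning in the stand (top face at crop (172,368)). It also shows the cream disc inside the red ring, with the black line from (485,183) to (698,209), so the patch yaw is about -7°. Moving above the patch for a close look.

Request:
step_arm --commands '[[[-0.32,0.248,0.03],[0,0,0]],[[-0.32,0.248,0.03],[0,0,0]],[[-0.32,0.248,0.03],[0,0,0]],[[-0.32,0.248,0.03],[0,0,0]],[[-0.32,0.248,0.03],[0,0,0]],[[-0.32,0.248,0.03],[0,0,0]],[[-0.32,0.248,0.03],[0,0,0]],[[-0.32,0.248,0.03],[0,0,0]],[[-0.32,0.248,0.03],[0,0,0]],[[-0.32,0.248,0.03],[0,0,0]]]' --hand 1

```text
t: 0.93
ee_pos: [411.0, -279.1, 223.2]
tool_rot: [-0.0, -0.214, 0.977, 0.0]
ft_force: [0.6, 0.0, -0.2]
gripper_width: 1.001
finger_force: 0.0
```

Request:
step_arm --commands '[[[-0.32,0.248,0.03],[0,0,0]],[[-0.32,0.248,0.03],[0,0,0]],[[-0.32,0.248,0.03],[0,0,0]],[[-0.32,0.248,0.03],[0,0,0]],[[-0.32,0.248,0.03],[0,0,0]],[[-0.32,0.248,0.03],[0,0,0]],[[-0.32,0.248,0.03],[0,0,0]],[[-0.32,0.248,0.03],[0,0,0]],[[-0.32,0.248,0.03],[0,0,0]],[[-0.32,0.248,0.03],[0,0,0]]]'

```text
t: 1.77
ee_pos: [560.7, 8.0, 199.1]
tool_rot: [-0.0, -0.214, 0.977, 0.0]
ft_force: [0.2, 0.4, 0.6]
gripper_width: 0.994
finger_force: 0.0
```

Request:
step_arm --commands '[[[0,0,0],[0,0,0.205]],[[0,0,0],[0,0,0.205]],[[0,0,0],[0,0,0.205]],[[0,0,0],[0,0,0.205]],[[0,0,0],[0,0,0]],[[0,0,0],[0,0,0]]]'

```text
t: 2.27
ee_pos: [560.3, 6.5, 199.2]
tool_rot: [-0.0, -0.002, 1.0, -0.0]
ft_force: [-0.2, -0.3, -0.5]
gripper_width: 1.001
finger_force: 0.0
```

```bash
cat >> h.py <<'E'
def plan(p,xw=None,zw=(0,0,-1),s=None):
    "tool-frame shift (scaled) and turn (scaled) from now to TCP p, tool z=zw, tool x nearest xw"
    s=s or robot.get_state();M=R.from_quat(s['tool_rot'],scalar_first=True).as_matrix()
    z=np.array(zw,float);z/=np.linalg.norm(z);x=M[:,0] if xw is None else np.array(xw,float);x=x-z*(x@z);x/=np.linalg.norm(x)
    N=np.c_[x,np.cross(z,x),z]
    print('shift/0.08m',(M.T@(np.array(p)-s['ee_pos'])/80).round(4),'turn/30deg',(R.from_matrix(M.T@N).as_rotvec(degrees=True)/30).round(4))
E
python3 - <<'E'
from h import *
S=[robot.get_state() for _ in range(3)];s=S[-1]
print(s['t'],s['ee_pos'],s['tool_rot'],s['ft_force'],s['q'])
im=robot.capture('wrist')[:,:,::-1];cv2.imwrite('pics/w1.png',im)
KW=cam('wrist',s);u,v=proj(KW,(567,7,14));print(u,v)
cv2.imwrite('pics/w1c.png',crop(im,int(u)-80,int(v)-60,160,120,5))
print(int(u)-80,int(v)-60)
E
```

```text
2.2667 [560.28881125   6.46749731 199.18710085] [-4.11073302e-04 -2.08708987e-03  9.99997735e-01 -6.74030157e-05] [-0.15266568 -0.34606793 -0.5474846 ] [ 3.00689153e-01  3.15960932e-01 -2.24057952e-01 -1.31708407e-04
 -1.03160287e+00 -1.86724362e+00]
257.8965736745166 182.23845924418796
177 122
```

View pics/w1c.png

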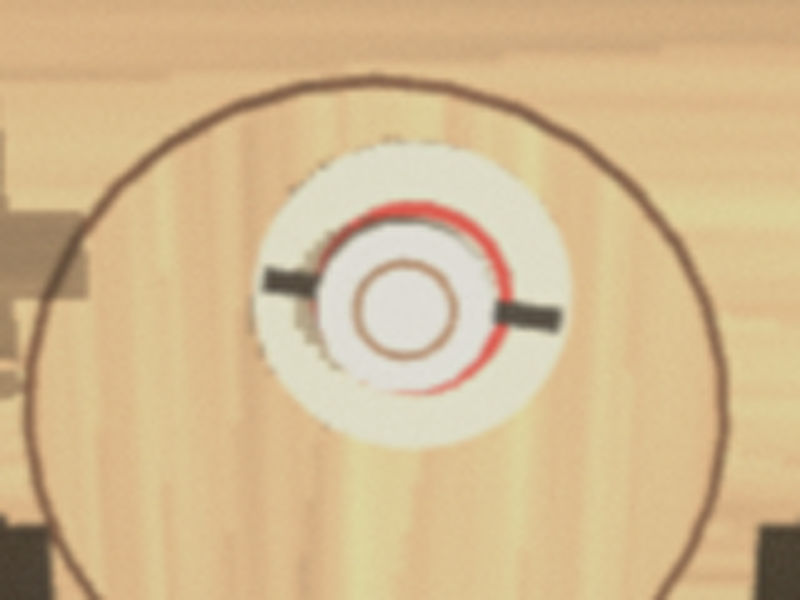

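The wrist crop shows the disc top centred at (406,307). The line runs from (263,278) to (562,320) and the patch centre is at (413,297), so the disc is slightly off the ring's centre.

```bash
python3 - <<'E'
from h import *
s=robot.get_state();KW=cam('wrist',s)
P=lambda u,v,z:at(KW,177+u/5,122+v/5,z)
st=P(406,307,22);c=P(413,297,14);a=P(263,278,14);b=P(562,320,14);e=[P(254,296,14),P(572,296,14),P(413,140,14),P(413,450,14)]
print(st,c,(a+b)/2,np.linalg.norm(b-a),np.arctan2(-(b-a)[0],(b-a)[1]))
print(np.round(e,1),np.linalg.norm(e[0]-e[1]),np.linalg.norm(e[2]-e[3]))
print(P(321,307,18),P(495,307,18))
plan([st[0],st[1],60]);plan([st[0],st[1],41])
E
```

```text
[566.28861949   7.299586    22.        ] [566.14910765   8.95085228  14.        ] [566.65397203   8.99653047  14.        ] 70.22054748986875 -0.14110027151585214
[[566.  -28.   14. ]
 [565.8  45.9  14. ]
 [529.6   8.7  14. ]
 [604.3   9.2  14. ]] 73.82708503749785 74.67948909960502
[567.49849787 -12.2171496   18.        ] [567.35534086  27.77299659  18.        ]
shift/0.08m [-0.075   0.0106  1.7412] turn/30deg [-0.0001 -0.001   0.    ]
shift/0.08m [-0.0751  0.0107  1.9787] turn/30deg [-0.0001 -0.001   0.    ]
```

Request:
step_arm --commands '[[[-0.037,0.005,0.29],[0,0,0]],[[-0.038,0.005,0.29],[0,0,0]],[[0,0,0.29],[0,0,0]],[[0,0,0.29],[0,0,0]],[[0,0,0.29],[0,0,0]],[[0,0,0.29],[0,0,0]],[[0,0,0.08],[0,0,0]],[[0,0,0.08],[0,0,0]],[[0,0,0.05],[0,0,0]],[[0,0,0],[0,0,0]],[[0,0,0],[0,0,0]]]'

```text
t: 3.23
ee_pos: [567.3, 7.4, 44.6]
tool_rot: [0.001, -0.001, 1.0, 0.0]
ft_force: [-0.1, -0.1, 0.0]
gripper_width: 1.0
finger_force: 0.0
```

Request:
step_arm --commands '[[[0,0,0.02],[0,0,0]],[[0,0,0],[0,0,0]],[[0,0,0],[0,0,0]]]'

```text
t: 3.48
ee_pos: [566.8, 7.4, 42.6]
tool_rot: [0.001, -0.001, 1.0, 0.0]
ft_force: [-0.7, -0.7, -0.3]
gripper_width: 1.0
finger_force: 0.0
```

Request:
step_arm --commands '[[[0,0,0],[0,0,0]],[[0,0,0],[0,0,0]],[[0,0,0],[0,0,0]],[[0,0,0],[0,0,0]],[[0,0,0],[0,0,0]],[[0,0,0],[0,0,0]],[[0,0,0],[0,0,0]],[[0,0,0],[0,0,0]]]' --hand -1 --squeeze 8

```text
t: 4.15
ee_pos: [566.5, 7.3, 41.9]
tool_rot: [-0.0, -0.001, 1.0, -0.0]
ft_force: [-0.3, -0.4, -1.0]
gripper_width: 0.481
finger_force: 0.0
```

Request:
step_arm --commands '[[[0,0,0],[0,0,0]],[[0,0,0],[0,0,0]],[[0,0,0],[0,0,0]],[[0,0,0],[0,0,0]],[[0,0,0],[0,0,0]],[[0,0,0],[0,0,0]]]'

```text
t: 4.65
ee_pos: [566.5, 7.3, 41.9]
tool_rot: [-0.0, -0.001, 1.0, 0.0]
ft_force: [-0.1, -0.4, -0.2]
gripper_width: 0.461
finger_force: 8.0
```

Request:
step_arm --commands '[[[0,0,-0.1],[0,0,0]],[[0,0,-0.25],[0,0,0]],[[0,0,-0.35],[0,0,0]],[[0,0,-0.4],[0,0,0]],[[0,0,0],[0,0,0]]]'

```text
t: 5.07
ee_pos: [570.6, 7.9, 137.1]
tool_rot: [0.007, -0.002, 1.0, 0.001]
ft_force: [0.6, -0.6, 0.2]
gripper_width: 0.458
finger_force: 8.0
```

```bash
python3 - <<'E'
from h import *
s=robot.get_state();print(s['ee_pos'],s['gripper_width'],s['finger_force'])
plan([470,-236,130]);plan([470,-236,75])
t=robot.capture('wrist')[:,:,::-1];T=robot.capture('top')[:,:,::-1];cv2.imwrite('pics/top2.png',T)
u,v=(int(i) for i in proj(cam('top'),(567,9,14)));w=crop(T,u-50,v-60,100,120,5)
cv2.imwrite('pics/c2.png',np.hstack([cv2.resize(t,(300,225)),w[:225],]))
E
```

```text
[570.58156567   7.88106059 137.11702084] 0.458469592032827 8.000216335058212
shift/0.08m [ 1.2685 -3.0444  0.0676] turn/30deg [0.0031 0.0249 0.    ]
shift/0.08m [ 1.2775 -3.0455  0.755 ] turn/30deg [0.0031 0.0249 0.    ]
```

View pics/c2.png

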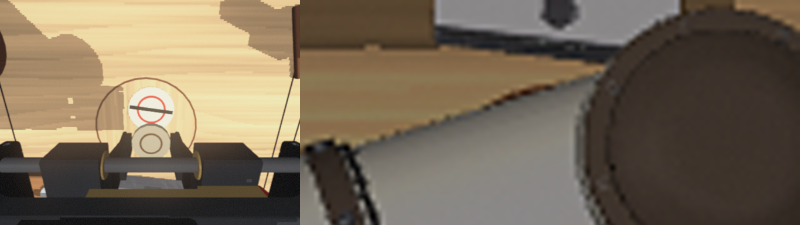

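The wrist view shows the disc held between the fingers and the ring and line clear on the patch. Moving over the bowl.

Request:
step_arm --commands '[[[0.148,-0.38,0],[0,0,0]],[[0.148,-0.38,0],[0,0,0]],[[0.148,-0.38,0],[0,0,0]],[[0.148,-0.38,0],[0,0,0]],[[0.148,-0.38,0],[0,0,0]],[[0.148,-0.38,0],[0,0,0]],[[0.148,-0.38,0],[0,0,0]],[[0.148,-0.38,0],[0,0,0]],[[0,0,0],[0,0,0]],[[0,0,0],[0,0,0]],[[0,0,0],[0,0,0]]]'

```text
t: 6.08
ee_pos: [471.6, -235.9, 129.2]
tool_rot: [-0.001, -0.0, 1.0, 0.0]
ft_force: [0.2, 0.4, -0.8]
gripper_width: 0.465
finger_force: 8.0
```

```bash
python3 - <<'E'
from h import *
s=robot.get_state();print(s['ee_pos'],s['tool_rot'])
t=robot.capture('wrist')[:,:,::-1];cv2.imwrite('pics/w3.png',t)
K=cam('wrist',s)
o=cv2.resize(t,(800,600));cv2.imwrite('pics/w3c.png',o[150:])
a=np.linspace(0,6.283,40);pts=np.array([proj(K,(472+65*np.cos(i),-236+65*np.sin(i),62))*1.5625 for i in a]).astype(int)
cv2.polylines(o,[pts],True,(255,0,0),1);cv2.imwrite('pics/w3c.png',o)
E
```

```text
[ 471.64541641 -235.92678775  129.18244808] [-7.78207641e-04 -3.63103824e-04  9.99999602e-01  2.40288073e-04]
```

View pics/w3c.png

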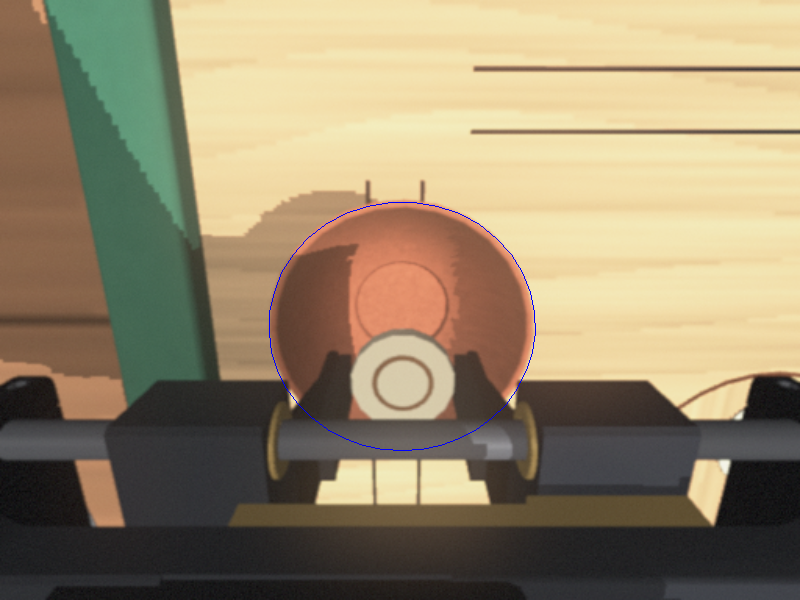

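The drawn rim fits the bowl (centre about (402,328)), and the disc at (403,380) hangs inside it. Lowering and releasing.

Request:
step_arm --commands '[[[-0.02,0,0.2],[0,0,0]],[[0,0,0.2],[0,0,0]],[[0,0,0.18],[0,0,0]],[[0,0,0.1],[0,0,0]],[[0,0,0],[0,0,0]],[[0,0,0],[0,0,0]],[[0,0,0],[0,0,0]]]'

```text
t: 6.72
ee_pos: [474.6, -235.8, 76.3]
tool_rot: [0.001, -0.001, 1.0, -0.0]
ft_force: [0.1, -0.1, -0.8]
gripper_width: 0.469
finger_force: 8.0
```

Request:
step_arm --commands '[[[0,0,0],[0,0,0]],[[0,0,0],[0,0,0]],[[0,0,0],[0,0,0]],[[0,0,0],[0,0,0]],[[0,0,0],[0,0,0]],[[0,0,0],[0,0,0]]]' --hand 0.35

```text
t: 7.22
ee_pos: [473.8, -236.1, 75.7]
tool_rot: [0.0, -0.001, 1.0, -0.0]
ft_force: [-0.0, 0.2, 0.3]
gripper_width: 0.667
finger_force: 0.0
```

Request:
step_arm --commands '[[[0,0,-0.2],[0,0,0]],[[0,0,-0.4],[0,0,0]],[[0,0,-0.5],[0,0,0]],[[0,0,-0.5],[0,0,0]],[[0,0,-0.5],[0,0,0]],[[0,0,-0.2],[0,0,0]],[[0,0,0],[0,0,0]],[[0,0,0],[0,0,0]]]'

```text
t: 7.88
ee_pos: [473.9, -235.9, 260.5]
tool_rot: [0.001, -0.001, 1.0, 0.0]
ft_force: [-0.8, 1.4, -1.0]
gripper_width: 0.676
finger_force: 0.0
```

```bash
python3 - <<'E'
from h import *
k=1.5625
s=robot.get_state();print(s['t'],s['ee_pos'])
w=robot.capture('wrist')[:,:,::-1];cv2.imwrite('pics/w4.png',w)
K=cam('wrist',s);u,v=proj(K,(472,-236,30));print(u,v)
a=crop(w,int(u)-50,int(v)-50,100,100,4)
S=cv2.imread('pics/scene.png');b=crop(S,265,105,60,75,8)
cv2.imwrite('pics/c4.png',np.hstack([b[:400],a[:400,:320]]))
# stand from top view crop c1
KT=cam('top');C=lambda u,v,z:at(KT,172+u/8,222+v/8,z)
for z in(20,24,28):
  tl,tr,br=C(48,120,z),C(262,55,z),C(343,355,z);print(z,np.linalg.norm(tr-tl),np.linalg.norm(tr-br),((tl+br)/2).round(1),np.arctan2(*(tr-br)[1::-1]),np.arctan2(*(tl-tr)[1::-1])-np.pi/2)
E
```

```text
7.8833 [ 473.85886341 -235.94957634  260.4611469 ]
257.35116885504385 165.93890385076244
20 70.57759544397987 97.66174877481512 [457.8 243.3  20. ] 0.2782030962513381 0.29583250300947617
24 70.30112657191192 97.27918496886362 [457.8 242.8  24. ] 0.2782030962513381 0.2958325030094753
28 70.02465769984403 96.89662116291211 [457.8 242.3  28. ] 0.27820309625133816 0.29583250300947483
```

View pics/c4.png

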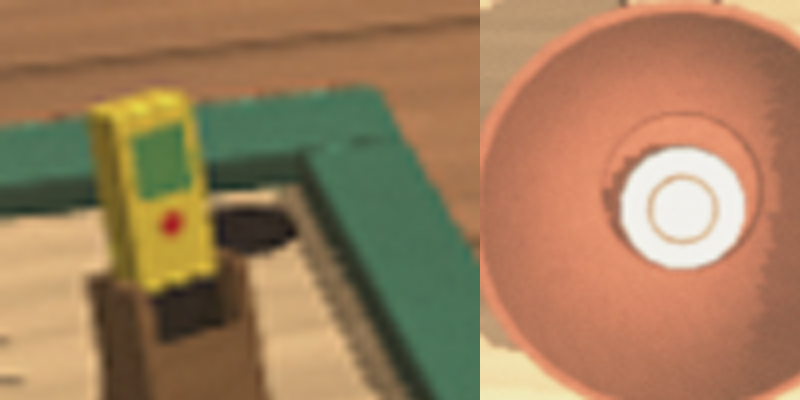

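The striker lies in the bowl (crop centre (683,207)). The scene crop shows the meter's top front corners at (107,122) and (197,107), and the back ones at (92,103) and (180,90). Fitting the meter pose from both views.

```bash
cat > fit.py <<'E'
from h import *
from scipy.optimize import least_squares
KT=cam('top');KS=cam('scene')
ob=[(KT,172+100/8,222+348/8,(12,17,120)),(KT,172+225/8,222+315/8,(12,-17,120)),(KT,172+240/8,222+385/8,(-12,-17,120)),(KT,172+122/8,222+425/8,(-12,17,120)),
(KS,265+92/8,105+103/8,(-12,-17,120)),(KS,265+180/8,105+90/8,(-12,17,120)),(KS,265+107/8,105+122/8,(12,-17,120)),(KS,265+197/8,105+107/8,(12,17,120))]
def M(yaw,lean=.35): return (R.from_euler('z',yaw)*R.from_euler('y',-lean)).as_matrix()
def f(p): return np.concatenate([proj(K,p[:3]+M(p[3])@np.array(m))-[u,v] for K,u,v,m in ob])
E
python3 - <<'E'
from fit import *
for ch in(ob,):
    r=least_squares(f,[450,243,45,.28]);p=r.x;m=M(p[3]);print(p.round(3),r.fun.reshape(-1,2).round(1).tolist())
    print('top',p[:3]+m@[0,0,120],'axis',m[:,2])
    for name,h in(('grasp84',90),('pre',190)):
        print(name,(p[:3]+m@[0,0,h]).round(1)); plan(p[:3]+m@[0,0,h],-m[:,0],-m[:,2])
E
```

```text
[4.63416e+02 2.42203e+02 4.98060e+01 2.15000e-01] [[-0.9, -1.0], [-1.1, -0.3], [-0.5, 1.1], [-1.1, -0.5], [-1.5, 1.2], [-2.4, 0.4], [-0.1, -0.2], [-1.2, -0.7]]
top [423.21500564 233.42715908 162.53025049] axis [-0.33500819 -0.07313288  0.93937271]
grasp84 [433.3 235.6 134.3]
shift/0.08m [0.4913 5.8915 1.5633] turn/30deg [-0.0697 -0.6671 -0.4047]
pre [399.8 228.3 228.3]
shift/0.08m [0.9111 5.8015 0.3893] turn/30deg [-0.0697 -0.6671 -0.4047]
```

Request:
step_arm --commands '[[[0.07,0.446,0.03],[0,0,0]],[[0.07,0.446,0.03],[0,0,0]],[[0.07,0.446,0.03],[0,0,0]],[[0.07,0.446,0.03],[0,0,0]],[[0.07,0.446,0.03],[0,0,0]],[[0.07,0.446,0.03],[0,0,0]],[[0.07,0.446,0.03],[0,0,0]],[[0.07,0.446,0.03],[0,0,0]],[[0.07,0.446,0.03],[0,0,0]],[[0.07,0.446,0.03],[0,0,0]],[[0.07,0.446,0.03],[0,0,0]],[[0.07,0.446,0.03],[0,0,0]]]' --hand 1

```text
t: 8.93
ee_pos: [404.4, 193.0, 228.9]
tool_rot: [-0.001, -0.001, 1.0, -0.001]
ft_force: [0.7, 0.2, -0.2]
gripper_width: 1.001
finger_force: 0.0
```

Request:
step_arm --commands '[[[0.07,0.446,0],[0,0,0]],[[0,0,0],[-0.017,-0.167,-0.11]],[[0,0,0],[-0.017,-0.167,-0.11]],[[0,0,0],[-0.017,-0.167,-0.11]],[[0,0,0],[-0.017,-0.167,-0.11]],[[0,0,0],[0,0,0]],[[0,0,0],[0,0,0]],[[0,0,0],[0,0,0]]]'

```text
t: 9.6
ee_pos: [401.0, 228.6, 231.1]
tool_rot: [0.173, -0.114, 0.978, 0.018]
ft_force: [1.6, 0.5, 0.8]
gripper_width: 1.003
finger_force: 0.0
```

```bash
python3 - <<'E'
from h import *
s=robot.get_state();print(s['t'],s['ee_pos'],s['tool_rot'],s['q'].round(2))
w=robot.capture('wrist')[:,:,::-1];cv2.imwrite('pics/w5.png',w)
K=cam('wrist',s);u,v=proj(K,(423,233,162));print(u,v)
cv2.imwrite('pics/w5c.png',cv2.resize(w[60:300,100:420],(800,600),interpolation=cv2.INTER_CUBIC))
E
```

```text
9.6 [400.96371052 228.57004419 231.0959639 ] [ 0.17315692 -0.1142965   0.978071    0.01816865] [ 1.   -0.03 -0.75  0.42 -0.64 -2.65]
256.87256877743226 209.59294571494226
```

View pics/w5c.png

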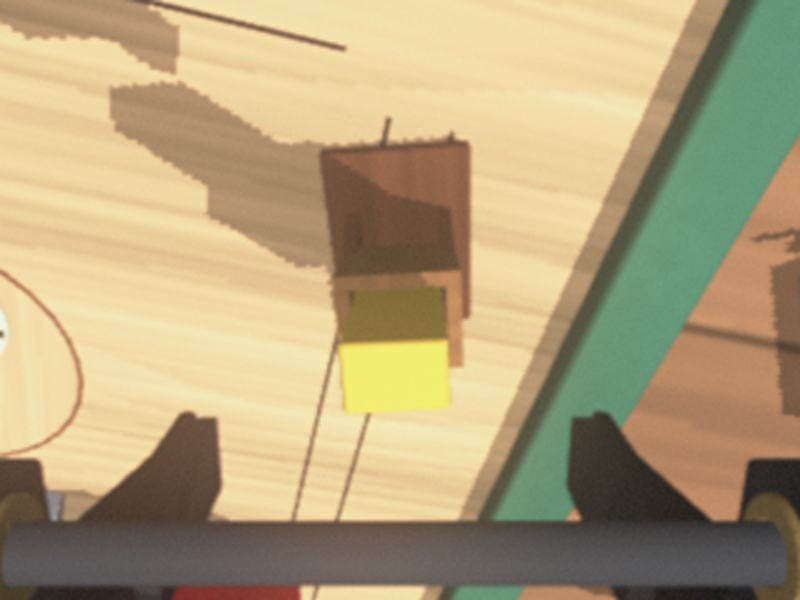

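The wrist crop shows the meter's top face with corners (340,344), (447,340), (450,407) and (347,413), and its back face enters the sleeve at y=288. Refining the fit from here.

```bash
cat > fit2.py <<'E'
from fit import *
s=robot.get_state();KW=cam('wrist',s)
W=[(340,344,(-12,-17,120)),(447,340,(-12,17,120)),(347,413,(12,-17,120)),(450,407,(12,17,120)),(352,288,(-12,-17,55)),(447,288,(-12,17,55))]
obw=[(KW,100+u/2.5,60+v/2.5,m) for u,v,m in W]
def g(p):
    L=p[4] if len(p)>4 else .35
    return np.concatenate([proj(K,p[:3]+M(p[3],L)@np.array(m))-[u,v] for K,u,v,m in obw])
E
python3 - <<'E'
from fit2 import *
for x0 in([463,242,50,.25],[463,242,50,.25,.35]):
    r=least_squares(g,x0);p=r.x;print(p.round(3),r.fun.reshape(-1,2).round(1).tolist())
h=lambda p:np.r_[g(p)*1,f(p)*.7]
r=least_squares(h,[463,242,50,.25]);p=r.x;m=M(p[3]);print(p.round(3),r.fun.reshape(-1,2).round(1).tolist())
tl,tr=at(KW,100+322/2.5,60+152/2.5,24),at(KW,100+470/2.5,60+142/2.5,24);print('base edge',tl,tr,np.linalg.norm(tr-tl),np.arctan2(*(tr-tl)[1::-1])-np.pi/2)
for hh in(170,90):
    print(p[:3]+m@[0,0,hh]);plan(p[:3]+m@[0,0,hh],-m[:,0],-m[:,2])
E
```

```text
[4.65656e+02 2.47482e+02 4.74520e+01 2.93000e-01] [[0.0, -0.4], [0.7, -0.8], [-0.4, 0.1], [0.5, 0.7], [1.4, 1.0], [-2.5, -0.6]]
[4.65470e+02 2.47373e+02 4.63380e+01 2.93000e-01 3.41000e-01] [[0.2, -0.1], [0.7, -0.5], [-0.3, 0.1], [0.4, 0.8], [1.4, 0.7], [-2.6, -0.9]]
[4.63440e+02 2.46626e+02 5.02050e+01 2.88000e-01] [[-0.4, -0.6], [1.0, -0.9], [-0.9, 0.3], [0.7, 1.1], [1.0, 0.6], [-2.4, -1.0], [-1.3, -0.5], [-1.6, -0.8], [-0.7, 0.1], [-0.9, -0.2], [-0.7, 1.0], [-1.6, 0.2], [0.6, -0.1], [-0.4, -0.7]]
base edge [419.17314082 199.2593328   24.        ] [399.11127431 263.20341815  24.        ] 67.0173450636579 0.30401484897623243
[407.54389372 230.08405464 209.8985503 ]
shift/0.08m [ 0.0214 -0.0044  0.2812] turn/30deg [-0.0427  0.0018 -0.0983]
[433.84805617 237.86840035 134.74873327]
shift/0.08m [0.0229 0.0179 1.281 ] turn/30deg [-0.0427  0.0018 -0.0983]
```

Request:
step_arm --commands '[[[0.02,0,0.14],[-0.021,0,-0.049]],[[0,0,0.14],[-0.021,0,-0.049]],[[0,0,0],[0,0,0]],[[0,0,0],[0,0,0]],[[0,0,0],[0,0,0]]]'

```text
t: 10.07
ee_pos: [407.2, 229.9, 210.0]
tool_rot: [0.173, -0.141, 0.974, 0.024]
ft_force: [0.4, 0.9, 0.7]
gripper_width: 1.003
finger_force: 0.0
```

```bash
python3 - <<'E'
from h import *
from fit import M
p=np.array([464,247,49.]);m=M(.29)
plan(p+m@[0,0,90],-m[:,0],-m[:,2])
E
```

```text
shift/0.08m [-0.0046  0.0036  1.0193] turn/30deg [-0.004   0.0026 -0.0037]
```

Request:
step_arm --commands '[[[-0.004,0.004,0.2],[0,0,0]],[[0,0,0.2],[0,0,0]],[[0,0,0.2],[0,0,0]],[[0,0,0.16],[0,0,0]],[[0,0,0.14],[0,0,0]],[[0,0,0.1],[0,0,0]],[[0,0,0],[0,0,0]],[[0,0,0],[0,0,0]]]'

```text
t: 10.73
ee_pos: [433.5, 237.1, 134.5]
tool_rot: [0.173, -0.141, 0.974, 0.024]
ft_force: [0.9, -1.1, -0.4]
gripper_width: 0.999
finger_force: 0.0
```

Request:
step_arm --commands '[[[0,0,0],[0,0,0]],[[0,0,0],[0,0,0]],[[0,0,0],[0,0,0]],[[0,0,0],[0,0,0]],[[0,0,0],[0,0,0]],[[0,0,0],[0,0,0]],[[0,0,0],[0,0,0]],[[0,0,0],[0,0,0]],[[0,0,0],[0,0,0]],[[0,0,0],[0,0,0]],[[0,0,0],[0,0,0]],[[0,0,0],[0,0,0]]]' --hand -1 --squeeze 8

```text
t: 11.73
ee_pos: [432.9, 237.2, 134.1]
tool_rot: [0.173, -0.142, 0.974, 0.024]
ft_force: [0.3, 0.1, 0.3]
gripper_width: 0.391
finger_force: 8.0
```

Request:
step_arm --commands '[[[0,0,0],[0,0,0]],[[0,0,0],[0,0,0]],[[0,0,0],[0,0,0]],[[0,0,0],[0,0,0]]]'

```text
t: 12.07
ee_pos: [432.9, 237.2, 134.1]
tool_rot: [0.173, -0.142, 0.974, 0.024]
ft_force: [1.0, 0.0, 0.1]
gripper_width: 0.393
finger_force: 8.0
```

Request:
step_arm --commands '[[[0,0,0],[0,0,0]],[[0,0,0],[0,0,0]],[[0,0,-0.04],[0,0,0]],[[0,0,-0.08],[0,0,0]],[[0,0,-0.1],[0,0,0]],[[0,0,-0.1],[0,0,0]]]' --squeeze 25

```text
t: 12.57
ee_pos: [424.4, 234.8, 158.2]
tool_rot: [0.172, -0.142, 0.974, 0.024]
ft_force: [2.3, 0.1, -1.4]
gripper_width: 0.39
finger_force: 25.0
```

Request:
step_arm --commands '[[[0,0,-0.1],[0,0,0]],[[0,0,-0.1],[0,0,0]],[[0,0,-0.1],[0,0,0]],[[0,0,-0.1],[0,0,0]],[[0,0,-0.1],[0,0,0]],[[0,0,-0.1],[0,0,0]],[[0,0,-0.1],[0,0,0]],[[0,0,-0.1],[0,0,0]],[[0,0,-0.1],[0,0,0]],[[0,0,0],[0,0,0]],[[0,0,0],[0,0,0]]]'

```text
t: 13.48
ee_pos: [400.5, 227.7, 225.6]
tool_rot: [0.173, -0.142, 0.974, 0.024]
ft_force: [0.1, 0.6, -1.6]
gripper_width: 0.39
finger_force: 25.0
```

```bash
python3 - <<'E'
from h import *
from fit import M
s=robot.get_state();print(s['ee_pos'],s['q'].round(2))
m=M(-.141,0)
plan(np.array([440,200,245]),-m[:,0],-m[:,2])
plan(s['ee_pos'],[-1,-.5,0],[0,0,-1])
E
```

```text
[400.49120464 227.74756339 225.6477732 ] [ 0.99 -0.03 -0.76  0.4  -0.61 -2.58]
shift/0.08m [-0.4345 -0.4736 -0.0978] turn/30deg [0.1408 0.6597 0.8133]
shift/0.08m [0. 0. 0.] turn/30deg [-0.0616  0.6674 -0.3296]
```

Request:
step_arm --commands '[[[0,0,-0.25],[0,0,0]],[[0,0,-0.25],[0,0,0]],[[0,0,0],[0.0235,0.11,0.1355]],[[0,0,0],[0.0235,0.11,0.1355]],[[0,0,0],[0.0235,0.11,0.1355]],[[0,0,0],[0.0235,0.11,0.1355]],[[0,0,0],[0.0235,0.11,0.1355]],[[0,0,0],[0.0235,0.11,0.1355]],[[0,0,0],[0,0,0]],[[0,0,0],[0,0,0]]]'

```text
t: 14.32
ee_pos: [388.0, 223.8, 262.3]
tool_rot: [0.0, 0.07, 0.998, -0.001]
ft_force: [-0.4, -1.1, -1.9]
gripper_width: 0.389
finger_force: 25.0
```

```bash
python3 - <<'E'
from h import *
from fit import M
s=robot.get_state();print(s['ee_pos'],s['q'].round(2))
m=M(-.141,0)
plan(np.array([566.3,9,200]),-m[:,0],-m[:,2])
E
```

```text
[388.02516209 223.79007995 262.27288759] [ 0.89  0.07 -0.38  0.   -1.13 -2.6 ]
shift/0.08m [-2.5827 -2.3444  0.7836] turn/30deg [-0.0037  0.0005  0.0006]
```

Request:
step_arm --commands '[[[-0.258,-0.234,0],[0,0,0]],[[-0.258,-0.234,0],[0,0,0]],[[-0.258,-0.234,0],[0,0,0]],[[-0.258,-0.234,0],[0,0,0]],[[-0.258,-0.234,0],[0,0,0]],[[-0.258,-0.234,0],[0,0,0]],[[-0.258,-0.234,0],[0,0,0]],[[-0.258,-0.234,0],[0,0,0]],[[-0.258,-0.234,0],[0,0,0]],[[-0.258,-0.234,0],[0,0,0]]]'

```text
t: 15.15
ee_pos: [565.4, 8.5, 263.0]
tool_rot: [0.0, 0.069, 0.998, -0.001]
ft_force: [-0.3, 0.5, -2.2]
gripper_width: 0.389
finger_force: 25.0
```

Request:
step_arm --commands '[[[0,0,0.3],[0,0,0]],[[0,0,0.3],[0,0,0]],[[0,0,0.3],[0,0,0]],[[0,0,0.3],[0,0,0]],[[0,0,0],[0,0,0]],[[0,0,0],[0,0,0]],[[0,0,0],[0,0,0]],[[0,0,0],[0,0,0]]]'

```text
t: 15.82
ee_pos: [566.6, 10.0, 169.5]
tool_rot: [0.002, 0.07, 0.998, 0.0]
ft_force: [0.7, -0.5, -0.8]
gripper_width: 0.395
finger_force: 25.0
```

```bash
python3 - <<'E'
from h import *
s=robot.get_state();print(s['t'],s['ee_pos'],s['tool_rot'],s['ft_force'],s['q'].round(2))
w=robot.capture('wrist')[:,:,::-1];cv2.imwrite('pics/w6.png',w)
S=robot.capture('scene')[:,:,::-1];cv2.imwrite('pics/s6.png',S)
u,v=proj(cam('scene'),(566,9,60)).astype(int);print(u,v)
K=cam('wrist',s);print(proj(K,(566.3,9,14)))
b=crop(S,u-30,v-50,60,90,8)[:600,:480]
a=cv2.resize(w[60:300,186:330],None,fx=2.2,fy=2.2,interpolation=cv2.INTER_CUBIC)
o=np.zeros((720,800,3),np.uint8);o[:b.shape[0],:b.shape[1]]=b;o[:a.shape[0],480:480+a.shape[1]]=a[:,:320];cv2.imwrite('pics/c6.png',o[:600])
E
```

```text
15.8167 [566.61855309   9.99624929 169.51278679] [2.00055095e-03 6.97439696e-02 9.97562917e-01 6.00802145e-05] [ 0.68378356 -0.47349476 -0.76635148] [ 0.3   0.35 -0.25  0.   -0.96 -2.02]
216 182
[256.49122392 182.8306787 ]
```

View pics/c6.png

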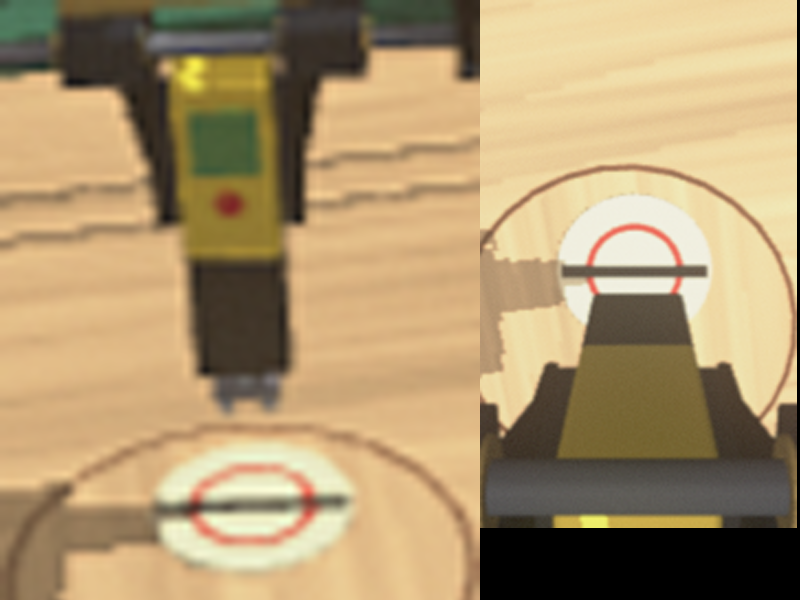

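The wrist crop shows the meter's lower edge (590–685, 294) parallel to the black line (563–707, 271). The scene crop shows the pins above the ring. Checking tilt and offset numerically.

```bash
python3 - <<'E'
from h import *
w=cv2.imread('pics/w6.png');s=robot.get_state();print(s['ee_pos'])
g=cv2.cvtColor(w,6)
print('col',[ (v,int(g[v,246:268].mean())) for v in range(172,224)])
print('row198 ',[(u,int(g[200,u])) for u in list(range(228,242))+list(range(272,288))])
print('row 212',[(u,int(g[212,u])) for u in list(range(222,242))+list(range(272,292))])
# line slope
for u in(228,236,244,262,270,278,284):
    c=255-g[176:190,u].astype(float);c-=c.min();print(u,(c*np.arange(176,190)).sum()/c.sum())
T=np.array(robot.calibration('wrist')['tool_from_camera']);K=np.array(robot.calibration('wrist')['intrinsics'])
for p in[(12,-17,90),(12,17,90),(12,-17,40),(12,17,40)]: print(p,proj((K,T),p).round(1))
KS=cam('scene')
for z in(40,60,150):
  q=proj(KS,(566.6,9.5,z));print(z,((q-[186,132])*8).round(0))
M=R.from_quat(s['tool_rot'],scalar_first=True).as_matrix()
print('tooly yaw',np.arctan2(-M[0,1],M[1,1]),M[:,2])
E
```

```text
[566.38496632   9.94843132 169.22491863]
col [(172, 237), (173, 237), (174, 237), (175, 237), (176, 237), (177, 237), (178, 238), (179, 236), (180, 212), (181, 134), (182, 93), (183, 92), (184, 91), (185, 127), (186, 207), (187, 235), (188, 237), (189, 237), (190, 237), (191, 238), (192, 233), (193, 160), (194, 92), (195, 82), (196, 83), (197, 83), (198, 82), (199, 81), (200, 81), (201, 81), (202, 80), (203, 79), (204, 79), (205, 78), (206, 78), (207, 77), (208, 77), (209, 76), (210, 75), (211, 75), (212, 75), (213, 73), (214, 72), (215, 73), (216, 84), (217, 104), (218, 109), (219, 108), (220, 107), (221, 107), (222, 107), (223, 107)]
row198  [(228, 236), (229, 236), (230, 236), (231, 236), (232, 236), (233, 236), (234, 236), (235, 216), (236, 131), (237, 80), (238, 81), (239, 82), (240, 83), (241, 81), (272, 85), (273, 84), (274, 84), (275, 84), (276, 84), (277, 85), (278, 113), (279, 185), (280, 235), (281, 239), (282, 237), (283, 237), (284, 237), (285, 232), (286, 225), (287, 221)]
row 212 [(222, 215), (223, 210), (224, 205), (225, 207), (226, 207), (227, 210), (228, 213), (229, 216), (230, 217), (231, 216), (232, 196), (233, 132), (234, 82), (235, 72), (236, 75), (237, 75), (238, 77), (239, 75), (240, 75), (241, 74), (272, 74), (273, 75), (274, 76), (275, 75), (276, 76), (277, 77), (278, 78), (279, 79), (280, 83), (281, 121), (282, 186), (283, 223), (284, 226), (285, 226), (286, 225), (287, 223), (288, 220), (289, 219), (290, 218), (291, 217)]
228 183.66802860061287
236 183.01492537313433
244 183.05799151343706
262 183.0618846694796
270 183.07507082152975
278 182.7300469483568
284 182.87318361955087
(12, -17, 90) [237.1 191.4]
(12, 17, 90) [278.2 191.4]
(12, -17, 40) [232.  214.2]
(12, 17, 40) [283.4 214.1]
40 [248. 451.]
60 [244. 407.]
150 [227. 198.]
tooly yaw -0.14014798409766946 [ 3.36740778e-03  8.09672378e-05 -9.99994327e-01]
```

Request:
step_arm --commands '[[[0,-0.011,0.1],[0,0,0]],[[0,0,0.1],[0,0,0]],[[0,0,0.1],[0,0,0]],[[0,0,0.1],[0,0,0]],[[0,0,0.05],[0,0,0]],[[0,0,0],[0,0,0]],[[0,0,0],[0,0,0]],[[0,0,0],[0,0,0]],[[0,0,0],[0,0,0]]]'

```text
t: 16.67
ee_pos: [565.9, 8.8, 131.9]
tool_rot: [0.001, 0.07, 0.998, -0.0]
ft_force: [-0.0, 0.8, -1.1]
gripper_width: 0.392
finger_force: 25.0
```

Request:
step_arm --commands '[[[0,0,0.025],[0,0,0]],[[0,0,0],[0,0,0]],[[0,0,0],[0,0,0]],[[0,0,0],[0,0,0]]]'

```text
t: 17.0
ee_pos: [565.5, 8.8, 129.6]
tool_rot: [0.0, 0.07, 0.998, -0.0]
ft_force: [-0.1, 0.9, -1.0]
gripper_width: 0.388
finger_force: 25.0
```

Request:
step_arm --commands '[[[0,0,0.025],[0,0,0]],[[0,0,0],[0,0,0]],[[0,0,0],[0,0,0]],[[0,0,0],[0,0,0]]]'

```text
t: 17.33
ee_pos: [565.5, 8.8, 127.5]
tool_rot: [0.0, 0.07, 0.998, -0.0]
ft_force: [-0.6, 0.2, -1.5]
gripper_width: 0.386
finger_force: 25.0
```

Request:
step_arm --commands '[[[0,0,0.025],[0,0,0]],[[0,0,0],[0,0,0]],[[0,0,0],[0,0,0]],[[0,0,0],[0,0,0]]]'

```text
t: 17.67
ee_pos: [565.5, 8.7, 125.4]
tool_rot: [-0.0, 0.07, 0.998, -0.0]
ft_force: [-0.2, -1.0, -0.8]
gripper_width: 0.389
finger_force: 25.0
```

Request:
step_arm --commands '[[[0,0,0.02],[0,0,0]],[[0,0,0],[0,0,0]],[[0,0,0],[0,0,0]],[[0,0,0],[0,0,0]]]'

```text
t: 18.0
ee_pos: [565.8, 8.8, 124.2]
tool_rot: [0.0, 0.07, 0.998, -0.0]
ft_force: [0.1, 0.2, 0.6]
gripper_width: 0.386
finger_force: 25.0
```

Request:
step_arm --commands '[[[0,0,0.02],[0,0,0]],[[0,0,0],[0,0,0]],[[0,0,0],[0,0,0]],[[0,0,0],[0,0,0]]]'

```text
t: 18.33
ee_pos: [565.8, 8.8, 122.5]
tool_rot: [0.0, 0.07, 0.998, -0.0]
ft_force: [-0.3, -0.7, 2.0]
gripper_width: 0.388
finger_force: 25.0
```

```bash
cat > rel.py <<'E'
from h import *
s=robot.get_state();f=[]
w=robot.capture('wrist')[:,:,::-1];S=robot.capture('scene')[:,:,::-1]
cv2.imwrite('pics/wl.png',w);cv2.imwrite('pics/sl.png',S)
s2=robot.get_state();print(s['t'],s['ee_pos'],s2['ee_pos'],s['ft_force'],s2['ft_force'],s['tool_rot'])
g=cv2.cvtColor(w,6)
print('col',[ (v,int(g[v,246:268].mean())) for v in range(150,225)])
print('side cols L',[(v,int(g[v,226:232].mean())) for v in range(165,195)])
E
python3 rel.py
```

```text
18.3333 [565.75480529   8.79771678 122.54869425] [565.74337684   8.78625646 122.48483218] [-0.27955183 -0.7048473   2.03355552] [0.91192121 0.01918946 2.64617944] [ 3.80724405e-04  7.02591762e-02  9.97528674e-01 -2.16535512e-04]
col [(150, 225), (151, 225), (152, 225), (153, 225), (154, 225), (155, 225), (156, 225), (157, 221), (158, 217), (159, 233), (160, 239), (161, 239), (162, 239), (163, 239), (164, 239), (165, 239), (166, 239), (167, 239), (168, 239), (169, 239), (170, 239), (171, 239), (172, 239), (173, 230), (174, 197), (175, 163), (176, 149), (177, 170), (178, 208), (179, 228), (180, 238), (181, 239), (182, 239), (183, 239), (184, 239), (185, 239), (186, 238), (187, 231), (188, 221), (189, 216), (190, 216), (191, 216), (192, 207), (193, 143), (194, 91), (195, 84), (196, 84), (197, 84), (198, 84), (199, 83), (200, 82), (201, 81), (202, 81), (203, 80), (204, 80), (205, 79), (206, 78), (207, 78), (208, 77), (209, 77), (210, 76), (211, 75), (212, 74), (213, 73), (214, 73), (215, 73), (216, 84), (217, 105), (218, 111), (219, 110), (220, 109), (221, 109), (222, 108), (223, 108), (224, 108)]
side cols L [(165, 223), (166, 225), (167, 223), (168, 222), (169, 226), (170, 231), (171, 234), (172, 238), (173, 238), (174, 239), (175, 239), (176, 239), (177, 239), (178, 239), (179, 239), (180, 239), (181, 239), (182, 239), (183, 239), (184, 239), (185, 239), (186, 237), (187, 220), (188, 202), (189, 196), (190, 196), (191, 195), (192, 195), (193, 195), (194, 189)]
```

```bash
python3 - <<'E'
from h import *
T=np.array(robot.calibration('wrist')['tool_from_camera']);K=np.array(robot.calibration('wrist')['intrinsics']);KE=(K,T)
zt=122.5-14
for p in[(0,0,zt),(0,28,zt),(37,0,zt),(20,0,zt),(12,17,88.5),(12,17,38.5),(0,-28,zt)]: print(p,proj(KE,p).round(2))
w=cv2.imread('pics/wl.png');g=cv2.cvtColor(w,6).astype(int)
for c in((220,224),(225,229),(229,232),(284,288),(289,293)):
    print(c,[(v,int(g[v,c[0]:c[1]].mean())) for v in range(192,212)])
print('row202',[(u,int(g[203,u])) for u in list(range(210,240))+list(range(275,304))])
b=w[:,:,0].astype(int);r=w[:,:,2].astype(int)
for u in(250,257,264): print(u,[(v,int((r-b)[v,u])) for v in range(170,182)],[(v,g[v,u]) for v in range(154,162)])
E
```

```text
(0, 0, 108.5) [257.58 197.92]
(0, 28, 108.5) [288.67 197.91]
(37, 0, 108.5) [257.58 157.28]
(20, 0, 108.5) [257.58 176.4 ]
(12, 17, 88.5) [278.29 191.94]
(12, 17, 38.5) [283.6  215.01]
(0, -28, 108.5) [226.5  197.93]
(220, 224) [(192, 197), (193, 197), (194, 192), (195, 160), (196, 104), (197, 77), (198, 76), (199, 77), (200, 74), (201, 98), (202, 156), (203, 189), (204, 195), (205, 195), (206, 195), (207, 195), (208, 194), (209, 194), (210, 195), (211, 193)]
(225, 229) [(192, 196), (193, 198), (194, 193), (195, 160), (196, 105), (197, 80), (198, 79), (199, 78), (200, 76), (201, 100), (202, 157), (203, 190), (204, 196), (205, 196), (206, 194), (207, 195), (208, 195), (209, 195), (210, 193), (211, 195)]
(229, 232) [(192, 194), (193, 193), (194, 186), (195, 155), (196, 103), (197, 80), (198, 79), (199, 78), (200, 77), (201, 99), (202, 153), (203, 185), (204, 192), (205, 193), (206, 195), (207, 194), (208, 195), (209, 194), (210, 194), (211, 195)]
(284, 288) [(192, 240), (193, 240), (194, 239), (195, 216), (196, 136), (197, 95), (198, 94), (199, 94), (200, 92), (201, 128), (202, 211), (
[... 1311 characters left out ...]
 (159, np.int64(235)), (160, np.int64(240)), (161, np.int64(239))]
257 [(170, 15), (171, 14), (172, 18), (173, 69), (174, 129), (175, 153), (176, 137), (177, 74), (178, 20), (179, 15), (180, 15), (181, 15)] [(154, np.int64(228)), (155, np.int64(229)), (156, np.int64(228)), (157, np.int64(224)), (158, np.int64(226)), (159, np.int64(237)), (160, np.int64(240)), (161, np.int64(239))]
264 [(170, 15), (171, 14), (172, 14), (173, 19), (174, 71), (175, 130), (176, 153), (177, 133), (178, 72), (179, 19), (180, 14), (181, 15)] [(154, np.int64(222)), (155, np.int64(222)), (156, np.int64(221)), (157, np.int64(215)), (158, np.int64(210)), (159, np.int64(234)), (160, np.int64(240)), (161, np.int64(240))]
```

Line and meter are both offset +0.8 px from prediction, so the meter sits on the line within about 0.5 mm and parallel to it. Pressing further in small steps.

Request:
step_arm --commands '[[[0,0,0.012],[0,0,0]],[[0,0,0.012],[0,0,0]],[[0,0,0],[0,0,0]],[[0,0,0],[0,0,0]],[[0,0,0],[0,0,0]],[[0,0,0],[0,0,0]]]'

```text
t: 18.93
ee_pos: [565.7, 8.8, 120.5]
tool_rot: [0.0, 0.07, 0.998, -0.0]
ft_force: [0.4, 0.6, 2.8]
gripper_width: 0.386
finger_force: 25.0
```

```bash
cat > avg.py <<'E'
from h import *
F=[];P=[]
for i in range(15):
    robot.capture('wrist');s=robot.get_state();F.append(s['ft_force']);P.append(s['ee_pos'])
print(s['t'],np.mean(F,0).round(2),np.std(F,0).round(2),np.mean(P,0).round(2),s['tool_rot'],s['finger_force'],s['gripper_width'])
w=robot.capture('wrist')[:,:,::-1];cv2.imwrite('pics/wl.png',w);cv2.imwrite('pics/sl.png',robot.capture('scene')[:,:,::-1])
g=cv2.cvtColor(w,6);print([(v,int(g[v,246:268].mean())) for v in range(188,197)],[(v,int(g[v,284:292].mean())) for v in range(194,204)],[(v,int(g[v,246:268].mean())) for v in range(213,220)])
E
python3 avg.py
```

```text
19.6833 [0.94 0.4  2.68] [0.69 0.48 0.55] [565.71   8.79 120.49] [ 2.88312996e-04  7.03328921e-02  9.97523514e-01 -2.02722227e-04] 24.97720473445952 0.38594261477238434
[(188, 225), (189, 218), (190, 216), (191, 217), (192, 208), (193, 149), (194, 94), (195, 84), (196, 84)] [(194, 240), (195, 237), (196, 188), (197, 116), (198, 94), (199, 94), (200, 93), (201, 92), (202, 151), (203, 234)] [(213, 73), (214, 73), (215, 72), (216, 83), (217, 105), (218, 110), (219, 110)]
```

Request:
step_arm --commands '[[[0,0,0.014],[0,0,0]],[[0,0,0],[0,0,0]],[[0,0,0],[0,0,0]],[[0,0,0],[0,0,0]],[[0,0,0],[0,0,0]]]'

```text
t: 20.2
ee_pos: [565.7, 8.8, 119.4]
tool_rot: [0.0, 0.07, 0.998, -0.0]
ft_force: [1.4, 0.9, 3.0]
gripper_width: 0.393
finger_force: 25.0
```

```bash
python3 avg.py; python3 - <<'E'
from h import *
S=cv2.imread('pics/sl.png');w=cv2.imread('pics/wl.png')
b=crop(S,186,140,60,75,8);a=cv2.resize(w[130:280,190:325],(320,356));o=np.zeros((600,800,3),np.uint8);o[:,:480]=b;o[:356,480:]=a
cv2.imwrite('pics/fin.png',o)
E
```

```text
20.95 [1.87 0.27 3.02] [0.38 0.49 0.45] [565.65   8.78 119.33] [ 2.21241066e-04  7.03071607e-02  9.97525342e-01 -2.14363571e-04] 24.977383730001748 0.3877024823532263
[(188, 228), (189, 216), (190, 211), (191, 212), (192, 204), (193, 150), (194, 97), (195, 84), (196, 83)] [(194, 239), (195, 241), (196, 237), (197, 159), (198, 97), (199, 93), (200, 93), (201, 91), (202, 112), (203, 182)] [(213, 73), (214, 72), (215, 72), (216, 81), (217, 104), (218, 110), (219, 109)]
```

View pics/fin.png

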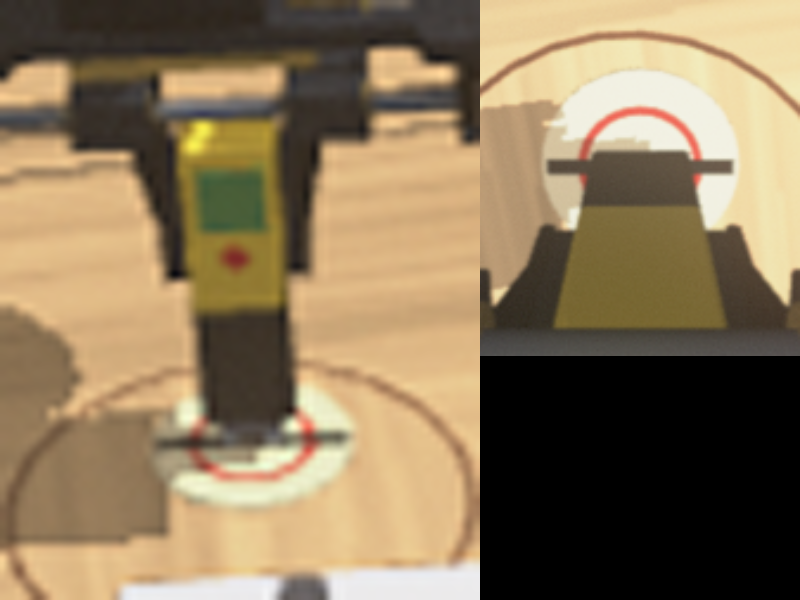

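The last picture shows the meter upright with its pins on the black line inside the red ring, the line at (640,167) even on both sides. The push is about 4.3–4.5 N, so the foot is about halfway in. Handing in.

```bash
python3 -c "
from workcell import robot
print(robot.sign_off())"
```

```text
the job is handed in; nothing more can be done
None
```

I handed the job in at about 21 s: the striker is in the bowl, and the gripper still holds the meter upright in the red ring, its pins along the black line and the spring foot about halfway in (about 4.3 N push).

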